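Lock the housing cradle in its assembly jig

ROBOT

A 6-joint arm with a two-finger parallel gripper is mounted at the origin on the work surface. World frame = base frame: x ahead of the robot, y to its left, z up, the work surface at z = 0. Lengths are in m, angles in degrees, forces in N, time in s.
With the tool pointing down it reaches from about 0.3 to 0.875 m from the base axis. Payload 6.4 kg.
Tool frame: the origin (TCP) lies at the very end of the fingers, on their centre line; the grasp point (between the pads) lies 19 mm behind it; z points along the fingers, y is the line along which they close (so a half turn about z gives the same grasp; the last joint's range is limited). The gripper opens to 88 mm and grips with 3 to 60 N. Pads are 18 mm wide; open, the fingers measure 123 mm over their backs; the gripper's body (75 mm by 187 mm) begins 45 mm behind the grasp point.
Start: joints at [-84.471, 10.359, 92.074, -0, 77.567, -11.82], TCP at [0.171, -0.549, 0.239] pointing down, gripper open.
Joint ranges: [-171.53, 171.53], [-51.25, 118.39], [17.06, 147.69], [-65.23, 245.23], [0, 150.52], [-178.68, 178.68]. Speed limits (degrees/s): [147.25, 147.25, 172.46, 180, 180, 180].

INTERFACE

Orientations are given as [roll, pitch, yaw] about the fixed x, y, z axes, in that order (R = Rz(yaw) Ry(pitch) Rx(roll)).
In Python, from workcell import manip, optics gives the robot as it stands.
- The arm moves only by the tool servo_tool, never from a script. Its argument "moves" is a list that holds one entry, the list of rows, each a list of 7 numbers: the turn, a rotation vector about the tool's x, y, z scaled (see below), then the shift along the tool's x, y, z scaled (see below), then the closure, from -1 (fully open) to 1 (shut). A call has 1 to 20 rows; each row shifts and turns the commanded pose from where the row before left it, along the tool's axes as they then stand; what a row does not reach is not made up. The controller multiplies each number of a shift by 3 cm and each number of a turn by 6 degrees. A row lasts 1/10 s, in which the tool goes at most 50 mm and 8.59 degrees, less where a joint would pass 70% of its speed; a pose out of reach is approached as far as the arm can. A call with a number of a shift or a turn outside -1 to 1 is refused whole. A call with a gripper value outside its range is refused whole. The fingers move at their own pace and stop on an object; "force" is the grip in N (left out, the last holds). Time passes only in rows, so rows that do not move let the fingers close. It gives the time, the measured TCP pose, the force, the opening and the grip force at its end, in the units of the state.
- manip.get_obs(): the state, without advancing time (a new reading comes with each control period).
- optics.grab_frame(name): name is "side" or "top"; returns a dict with "frame" (400x640x3 uint8, red, green, blue), "mtx" (3x3 intrinsics, pixels), "camera_from_world" (4x4, takes a point from world to camera coordinates). Camera axes: x right, y up, looking along -z (the intrinsics and any distortion apply to the point x, -y, -z); pixel columns grow to the right and rows downward; lengths in m; the calibration is good to about 2 mm. A picture is of the moment at which its call begins. There is no depth.
- manip.sign_off(): hands the job in; it is judged then, once.
The state is a dict: "time_s": time; "q": joint angles; "joint_velocities": joint speeds; "tau": joint torques, N m; "tcp_pos": TCP position; "eef_rot": TCP orientation; "contact_force": force on the tool from outside, world axes, zero at the start; "ft_torque": the same for the moment, N m; "gripper_width": opening from 0.0 (shut) to 1.0 (fully open); "grasp_force": force on a finger pad.
Only numpy, scipy, OpenCV 4.12 (cv2) and the standard library are available. Lean on these libraries where they do the work, as an engineer would, in place of code of your own. Each camera call takes 0.05 s, during which the arm holds its last target. There are 200 camera calls.

TASK

Slide the cradle that carries the driver housing fully back against its stop in the jig. Then lock it: push the large square-headed pin along its lane, so that the rod goes through the hole in the fixed ear and the hole in the cradle's side flange, until the head sits against the ear. Leave the other things where they are.

Things in the scene. Friction and masses are not known exactly. Their poses are not given: they have to be found in the camera images.
- jig: Flat grey-painted jig plate, fixed to the bench, 12 mm thick, covering its x -145 to +135 mm and y -207 to +88 mm. Origin on its underside at bench height. The cradle slides along the jig's x; the pin slides along the jig's +y.
- lane_end (a point): Outer end of the pin lane, mid-width, on the plate's top (12 mm above the bench), axes as the jig's. The lane runs from here 130 mm along +y to the fixed ear, between two low rails 33 mm apart (rails 5 mm thick, tops 22 mm above the bench), in line with ear_hole.
- cradle (a joint): Slide of the cradle in m: 0 = fully back against its stop (jig +x end), grows up to 0.06 as the cradle comes out towards the robot (jig -x). It is stiff (about 3 N) and stays where it is left. The cradle is a 155 mm long steel tray carrying an open 135 x 80 mm aluminium housing (white driver inside), top 66 mm above the bench.
- push_plate (a point): Point on the outer (jig -x) face of the cradle's upright front plate, mid-width; the plate is 125 mm wide (y), 5 mm thick, and spans 16 to 66 mm above the bench; this point is 54 mm above the bench. Moves with the cradle, axes as the jig's.
- ear_hole (a point): Centre of the mouth of the 13 mm hole in the fixed ear (an upright steel plate, 50 mm wide, 8 mm thick, top 56 mm above the bench), on the ear's outer (jig -y) face, 27 mm above the bench. The hole runs along the jig's y (axes as the jig's) and is 8 mm deep.
- flange_hole (a point): Centre of the mouth of the 13 mm hole in the cradle's upright side flange (6 mm thick, 150 mm long, top 56 mm above the bench), on the flange's -y face. Moves with the cradle; with the cradle fully back it is in line with ear_hole, 12 mm further along +y.
- pin: Locking pin, about 0.16 kg, lying loose in the lane: a square aluminium head 30 wide (x) x 50 long (y) x 30 mm high, and a steel rod, 10 mm diameter, 45 mm long, tapered over its last 12 mm, sticking out of the head's +y end at mid-height. Origin at the centre of the head's underside; rod along its +y.
- pin_tip (a point): Tip of the pin's rod, 70 mm along the pin's +y from its origin, 15 mm up.
- pin_tail (a point): Centre of the flat back face of the pin's head (the end away from the rod), 25 mm along the pin's -y from its origin, 15 mm up.
- spare_pin: Bystander: a smaller pin of the same form (head 20 x 36 x 20 mm, rod 6 mm diameter, 25 mm long) on the jig plate outside the lane. Origin: centre of its head's underside.
- led_driver: Bystander: white plastic driver block, 105 x 42 x 28 mm, lying on the jig plate beyond the lane. Origin: centre of its underside.
- cordless_driver: Bystander: red and black cordless screwdriver standing on its battery, 206 mm high. Origin: centre of its underside.
- red_tray: Bystander: small red open tray, 120 x 90 x 35 mm. Origin: centre of its underside.
- screwdriver: Bystander: black-handled screwdriver, 200 mm long, 26 mm thick, lying on the bench. Origin: under its middle.
- connector: Bystander: white stepped connector housing, 60 x 45 x 36 mm. Origin: centre of its underside.
- bit_rack: Bystander: black bit holder 100 x 60 mm with four upright bits, 137 mm high. Origin: centre of its underside.
Mind the look-alikes: they are no part of the job. Leave any blue look-alike of the pin alone.

How it is judged (in metres and radians):
On the way, in this order (a step that is already met when the one before it is completed fails the run):
1. the cradle is fully back (within 4 mm of its stop) (value of joint cradle below 0.004 m), for 0.2 s.
2. the pin's tip has passed through the ear and the flange of the cradle, which is still back (value of joint cradle below 0.004 m and y of pin_tip in the frame of ear_hole above 0.022 m and x of pin_tip in the frame of ear_hole between -0.004 and 0.004 m and z of pin_tip in the frame of ear_hole between -0.004 and 0.004 m and angle between the y axis of pin and the y axis of jig, either way round below 0.12 rad), for 0.1 s.
At the end, for the whole second after the job is handed in: The cradle is within 4 mm of its stop; the pin's rod is through both holes with its tip at least 41 mm beyond the ear's outer face (head within 4 mm of the ear), within 4 mm of the hole's axis and 0.12 rad of its direction; pin and cradle at rest (value of joint cradle below 0.004 m and y of pin_tip in the frame of ear_hole above 0.041 m and x of pin_tip in the frame of ear_hole between -0.004 and 0.004 m and z of pin_tip in the frame of ear_hole between -0.004 and 0.004 m and angle between the y axis of pin and the y axis of jig, either way round below 0.12 rad and linear speed of pin below 0.01 m/s and velocity of joint cradle below 0.01 m/s); the robot touches nothing.
It fails at once if one of the bystanders is moved by more than 30 mm (distance of any of spare_pin, led_driver, cordless_driver, red_tray, screwdriver, connector, bit_rack from where it was at the start of the episode above 0.03 m).
It also fails if it takes over 42 s, if anything falls off the work surface, if the arm or the gripper's body presses on something with over 40 N, if the wrist force passes 120 N, or if a joint passes its speed limit or range.

## Working session

There is one attempt and no reset: what is moved stays moved. The work goes in short steps, Python scripts to look and compute and a tool call to move; the robot and the scene stay as the last step left them, time stands still between calls to the robot, and variables do not carry over. Pictures are saved under pics/ and viewed, at most 10 in all, crops included, and the job is handed in when it is done.

Besides the shell and the picture viewer there is one more tool, called after "Call:" by a JSON object that holds its "api" and its "payload". servo_tool: Moves the arm, as the interface text tells. Its arguments: {"type":"object","properties":{"moves":{"type":"array","items":{"type":"array","items":{"type":"array","items":{"type":"number"}}}},"force":{"type":"number"}},"required":["moves"]}

```bash
mkdir -p pics
cat > h.py <<'E'
import numpy as np, cv2
from workcell import manip, optics
def grab(n,f=None):
    d=optics.grab_frame(n)
    if f: cv2.imwrite(f,cv2.cvtColor(d["frame"],cv2.COLOR_RGB2BGR))
    np.savez(f"{n}.npz",**{k:d[k] for k in("frame","mtx","camera_from_world")}); return d
def load(n): return np.load(f"{n}.npz")
def ray(d,p):
    v=np.linalg.inv(d["mtx"])@[p[0],p[1],1]; v=v*[1,-1,-1]
    T=np.linalg.inv(d["camera_from_world"]); return T[:3,3],T[:3,:3]@v
def onz(d,p,z):
    o,v=ray(d,p); return o+v*(z-o[2])/v[2]
def tri(d1,p1,d2,p2):
    a,u=ray(d1,p1);b,w=ray(d2,p2)
    s=np.linalg.lstsq(np.c_[u,-w],b-a,rcond=None)[0]; x=a+u*s[0];y=b+w*s[1]
    return (x+y)/2,np.linalg.norm(x-y)
def proj(d,P):
    c=d["camera_from_world"]@np.r_[P,1]; q=d["mtx"]@(c[:3]*[1,-1,-1]); return q[:2]/q[2]
def crop(d,x0,y0,x1,y1,s,f):
    cv2.imwrite(f,cv2.cvtColor(cv2.resize(d["frame"][y0:y1,x0:x1],None,fx=s,fy=s,interpolation=cv2.INTER_CUBIC),cv2.COLOR_RGB2BGR))
E
python3 - <<'E'
from h import *
for n in("top","side"):
    d=grab(n,f"pics/{n}0.png"); print(sorted(d), d["mtx"].tolist(), np.linalg.inv(d["camera_from_world"]).round(3).tolist())
print(manip.get_obs())
E
```

```text
['camera_from_world', 'frame', 'mtx'] [[371.0555751426629, 0.0, 325.29032675126723], [0.0, 371.0555751426629, 197.86635640022007], [0.0, 0.0, 1.0]] [[-0.014, 0.996, -0.09, 0.444], [-1.0, -0.015, -0.009, -0.024], [-0.01, 0.09, 0.996, 1.027], [0.0, 0.0, 0.0, 1.0]]
['camera_from_world', 'frame', 'mtx'] [[413.399686671245, 0.0, 313.44697145459463], [0.0, 413.399686671245, 199.02158668416104], [0.0, 0.0, 1.0]] [[-0.863, 0.352, -0.363, 0.116], [-0.505, -0.574, 0.645, 0.721], [0.019, 0.739, 0.673, 0.853], [0.0, 0.0, 0.0, 1.0]]
{'time_s': 0.1, 'q': array([-8.44708547e+01,  1.03967213e+01,  9.21253595e+01,  1.11143016e-03,
        7.75679014e+01, -1.18201189e+01]), 'joint_velocities': array([ 0.06053252, -0.04562442, -0.19653621,  0.02597724,  0.07099788,
       -0.09188605]), 'tau': array([ 3.00952561e-04, -4.34819376e+01, -3.42694759e+01,  7.04370928e-02,
        3.40685039e-02, -3.67170981e-05]), 'tcp_pos': array([ 0.17143784, -0.54834614,  0.23791401]), 'eef_rot': array([-1.79912148e+02, -1.94939101e-02,  1.73490091e+01]), 'contact_force': array([ 0.00389431, -0.09495983,  0.81760326]), 'ft_torque': array([ 0.01675496, -0.04214922, -0.03855887]), 'grasp_force': 0.0, 'gripper_width': 1.001659238872305}
```

View pics/top0.png

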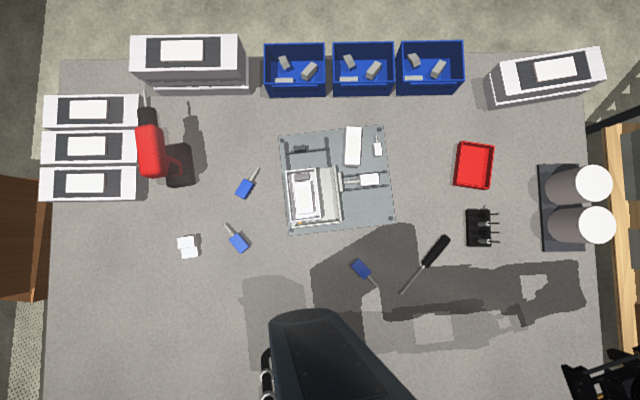

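View pics/side0.png

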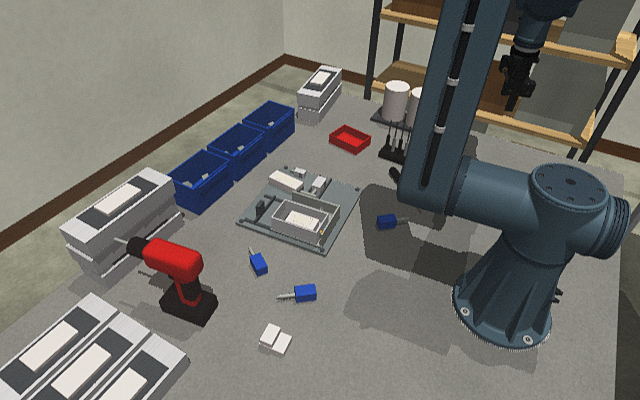

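The top view shows the jig at (278-396, 125-235). Candidates for the pin are the aluminium pin in the lane at (370,180), the small spare pin at (377,148), and three blue look-alikes at (247,185), (237,240) and (362,270). I choose (370,180) and check it in close crops.

Run:
```python
from h import *
crop(load("top"),270,115,405,240,5.9,"pics/topc.png")
crop(load("side"),230,155,370,265,5.4,"pics/sidec.png")
```

```text
(no output)
```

View pics/topc.png

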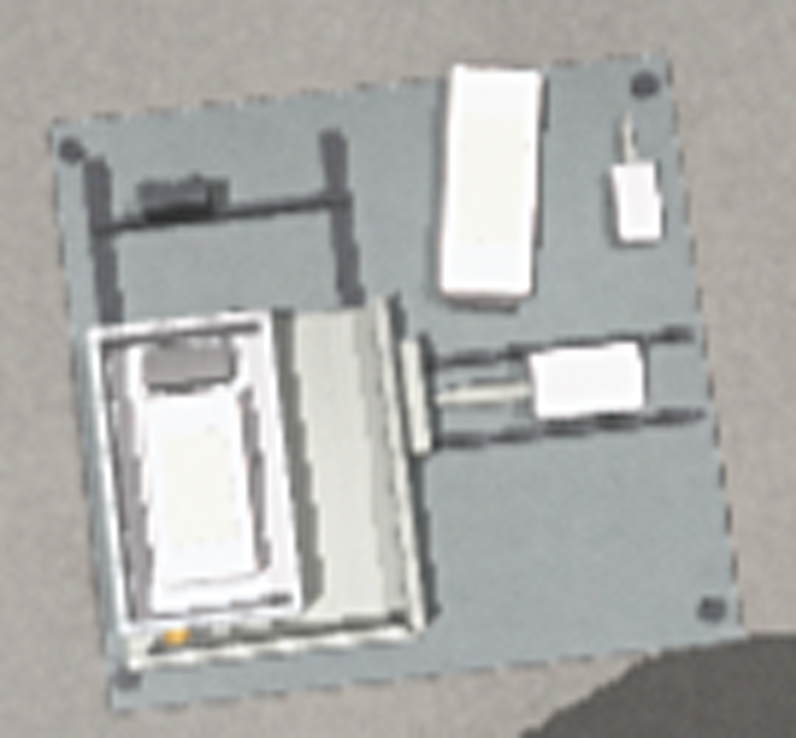

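View pics/sidec.png

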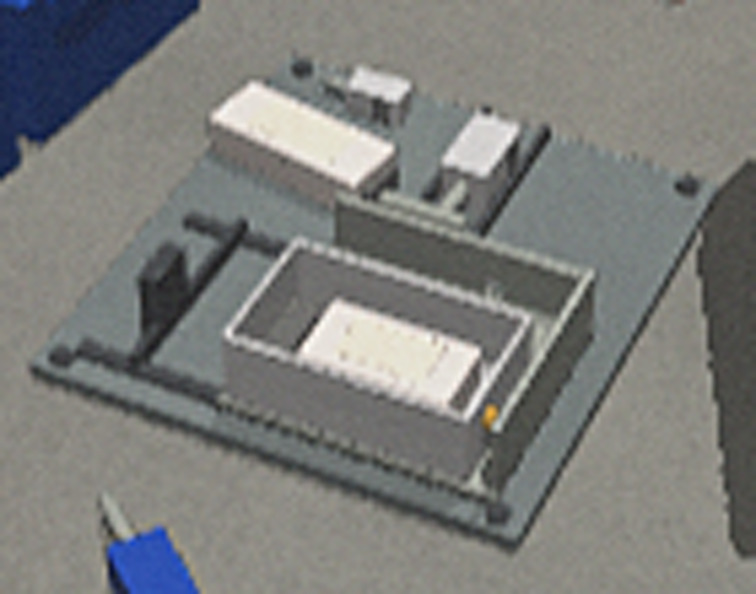

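The crops confirm the choice: aluminium head centred at (587,380) in the top crop, rod pointing left to the ear at (415,395), between the rails. The cradle's front plate top runs (130,660)-(425,632) in the top crop and (593,272)-(500,430) in the side crop.

```bash
cat >> h.py <<'E'
tc=lambda u,v:(270+(u+.5)/5.9-.5,115+(v+.5)/5.9-.5)
sc=lambda u,v:(230+(u+.5)/5.4-.5,155+(v+.5)/5.4-.5)
E
python3 - <<'E'
from h import *
t,s=load("top"),load("side")
J=np.array([[135,88],[135,-207],[-145,-207],[-145,88]])/1e3
def fit(W):
    A=[];b=[]
    for (x,y),w in zip(J,W): A+=[[x,-y,1,0],[y,x,0,1]];b+=list(w[:2])
    p,r,*_=np.linalg.lstsq(np.array(A),np.array(b),rcond=None); print("fit",p.round(4),"scale",np.hypot(*p[:2]),"yaw",np.degrees(np.arctan2(p[1],p[0])),"res",(np.array(A)@p-b).round(4)); return p
W=[onz(t,tc(*c),.012) for c in[(52,120),(668,62),(740,635),(112,708)]]
p=fit(W)
W2=[onz(s,sc(*c),.012) for c in[(290,60),(718,185),(516,545)]]
# side: (+x,-y)?,(-x,-y),(-x,+y)
print("side corners",np.array(W2).round(4).tolist(),"top",np.array(W).round(4).tolist())
yaw=np.arctan2(p[1],p[0]); R=np.array([[np.cos(yaw),-np.sin(yaw)],[np.sin(yaw),np.cos(yaw)]])
toj=lambda w:(R.T@(w[:2]-p[2:])).round(4)
def T(n,a,b):
    P,e=tri(t,tc(*a),s,sc(*b)); print(n,P.round(4),"err",e.round(4),"jig",toj(P))
T("head top ctr",(588,380),(483,141))
T("plate -y top",(425,632),(593,272))
T("plate +y top",(130,660),(500,430))
for n,a,z in[("head c",(588,380),.042),("h1",(530,350),.042),("h2",(640,343),.042),("h3",(645,408),.042),("h4",(537,418),.042),("plate-y",(425,632),.066),("plate+y",(130,660),.066),("ear outer top",(422,340),.056),("ear outer bot",(432,448),.056),("tip",(438,398),.027),("rail1",(690,335),.022),("rail2",(702,412),.022),("spare",(637,200),.032),("led",(490,180),.04),("stop",(182,185),.03)]:
    P=onz(t,tc(*a),z);print(n,P.round(4),"jig",toj(P))
for n,a,z in[("side head c",(483,141),.042),("plate-y",(593,272),.066),("plate+y",(500,430),.066)]:
    P=onz(s,sc(*a),z);print(n,P.round(4),"jig",toj(P))
E
```

```text
fit [0.9837 0.0912 0.5877 0.0129] scale 0.9878951706121328 yaw 5.299098896985706 res [-0.0014 -0.0012  0.0025  0.0005 -0.0018  0.0006  0.0007  0.0001]
side corners [[0.7374, -0.1741, 0.012], [0.4627, -0.2057, 0.012], [0.4317, 0.0896, 0.012]] top [[0.7138, 0.113, 0.012], [0.7368, -0.179, 0.012], [0.4658, -0.2046, 0.012], [0.4363, 0.086, 0.012]]
head top ctr [ 0.5803 -0.1341  0.0446] err 0.0018 jig [-0.0209 -0.1457]
plate -y top [ 0.4688 -0.0572  0.0587] err 0.0014 jig [-0.1249 -0.0588]
plate +y top [0.4555 0.0714 0.0644] err 0.0045 jig [-0.1262  0.0705]
head c [ 0.5815 -0.134   0.042 ] jig [-0.0197 -0.1457]
h1 [ 0.5956 -0.1081  0.042 ] jig [-0.0032 -0.1211]
h2 [ 0.5981 -0.158   0.042 ] jig [-0.0054 -0.1711]
h3 [ 0.5683 -0.1595  0.042 ] jig [-0.0352 -0.1698]
h4 [ 0.5645 -0.1105  0.042 ] jig [-0.0345 -0.1207]
plate-y [ 0.4679 -0.0573  0.066 ] jig [-0.1257 -0.0588]
plate+y [0.4576 0.0722 0.066 ] jig [-0.1241  0.0711]
ear outer top [ 0.5988 -0.0586  0.056 ] jig [ 0.0044 -0.0722]
ear outer bot [ 0.55   -0.0622  0.056 ] jig [-0.0444 -0.0713]
tip [ 0.5763 -0.0665  0.027 ] jig [-0.0186 -0.078 ]
rail1 [ 0.6046 -0.184   0.022 ] jig [-0.0014 -0.1976]
rail2 [ 0.5686 -0.1885  0.022 ] jig [-0.0376 -0.1987]
spare [ 0.6663 -0.1598  0.032 ] jig [ 0.0623 -0.1792]
led [ 0.6749 -0.0917  0.04  ] jig [ 0.0772 -0.1122]
stop [0.6773 0.0503 0.03  ] jig [0.0927 0.029 ]
side head c [ 0.5809 -0.1371  0.042 ] jig [-0.0206 -0.1487]
plate-y [ 0.4662 -0.0498  0.066 ] jig [-0.1268 -0.0512]
plate+y [0.4527 0.0719 0.066 ] jig [-0.1289  0.0713]
```

Call:
{"api": "servo_tool", "payload": {"moves": [[[0,0,0.98,0,0,0,1],[0,0,0.98,0,0,0,1],[0,0,0,0.56,-0.97,0,1],[0,0,0,0.56,-0.97,0,1],[0,0,0,0.56,-0.97,0,1],[0,0,0,0.56,-0.97,0,1],[0,0,0,0.56,-0.97,0,1],[0,0,0,0.56,-0.97,0,1],[0,0,0,0.56,-0.97,0,1],[0,0,0,0.56,-0.97,0,1],[0,0,0,0.56,-0.97,0,1],[0,0,0,0.56,-0.97,0,1],[0,0,0,0.56,-0.97,0,1],[0,0,0,0.56,-0.97,0,1],[0,0,0,0.56,-0.97,0,1],[0,0,0,0.56,-0.97,0,1],[0,0,0,0.56,-0.97,0,1],[0,0,0,0.56,-0.97,0,1],[0,0,0,0.56,-0.97,0,1],[0,0,0,0.56,-0.97,0,1]]]}}

```text
time_s: 2.1
tcp_pos: [0.4216, 0.0034, 0.2385]
eef_rot: [-180.0, 0.0, 5.6]
contact_force: [0.3, -0.3, 0.2]
gripper_width: 0.005
grasp_force: 0.0
```

Call:
{"api": "servo_tool", "payload": {"moves": [[[0,0,0,0,0,0.92,1],[0,0,0,0,0,0.92,1],[0,0,0,0,0,0.92,1],[0,0,0,0,0,0.92,1],[0,0,0,0,0,0.92,1],[0,0,0,0,0,0.92,1],[0,0,0,0,0,0.92,1],[0,0,0,0.2,0,0,1],[0,0,0,0.2,0,0,1],[0,0,0,0.2,0,0,1],[0,0,0,0.2,0,0,1],[0,0,0,0.2,0,0,1],[0,0,0,0.2,0,0,1]]]}}

```text
time_s: 3.4
tcp_pos: [0.4577, 0.0054, 0.0461]
eef_rot: [180.0, 0.0, 5.6]
contact_force: [-2.4, 0.3, 2.1]
gripper_width: 0.005
grasp_force: 1.7
```

Call:
{"api": "servo_tool", "payload": {"moves": [[[0,0,0,0.2,0,0,1],[0,0,0,0.2,0,0,1],[0,0,0,0.2,0,0,1],[0,0,0,0.2,0,0,1],[0,0,0,0.2,0,0,1]]]}}

```text
time_s: 3.9
tcp_pos: [0.4875, 0.0085, 0.0454]
eef_rot: [-180.0, 0.0, 5.6]
contact_force: [-3.7, 0.2, 2.6]
gripper_width: 0.007
grasp_force: 1.7
```

Run:
```python
from h import *
t=grab("top");s=grab("side")
a=cv2.resize(t["frame"][115:240,270:405],None,fx=3,fy=3,interpolation=2);b=cv2.resize(s["frame"][150:275,230:365],None,fx=3,fy=3,interpolation=2)
cv2.imwrite("pics/c2.png",np.hstack([a,b])[:,:800,::-1])
```

```text
(no output)
```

View pics/c2.png

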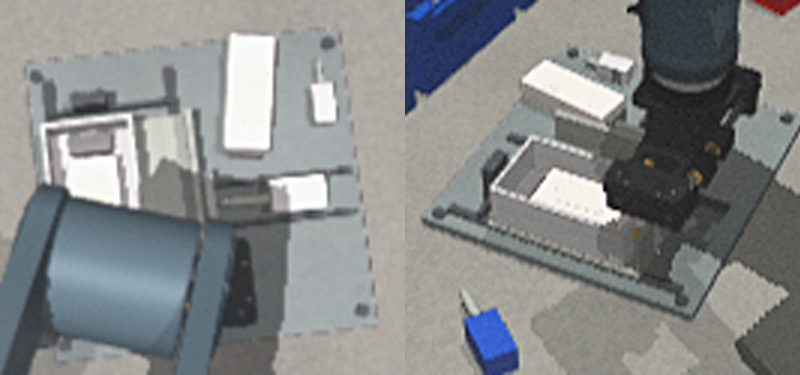

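The cradle is moving back: its far edge is at crop row 115 and the stop bar at about row 105 (left half), so roughly 10-15 mm are left. I continue slowly.

Call:
{"api": "servo_tool", "payload": {"moves": [[[0,0,0,0.1,0,0,1],[0,0,0,0.1,0,0,1],[0,0,0,0.1,0,0,1]]]}}

```text
time_s: 4.3
tcp_pos: [0.4959, 0.0092, 0.0454]
eef_rot: [-180.0, 0.0, 5.6]
contact_force: [-2.8, -1.3, 1.6]
gripper_width: 0.003
grasp_force: 1.6
```

Call:
{"api": "servo_tool", "payload": {"moves": [[[0,0,0,0.07,0,0,1],[0,0,0,0.07,0,0,1]]]}}

```text
time_s: 4.5
tcp_pos: [0.4978, 0.0095, 0.0452]
eef_rot: [-180.0, 0.4, 5.6]
contact_force: [-18.8, -5.0, 15.3]
gripper_width: 0.0
grasp_force: 9.7
```

Call:
{"api": "servo_tool", "payload": {"moves": [[[0,0,0,0.07,0,0,1],[0,0,0,0.07,0,0,1]]]}}

```text
time_s: 4.7
tcp_pos: [0.4978, 0.0097, 0.0448]
eef_rot: [-179.9, 0.9, 5.7]
contact_force: [-35.6, -8.1, 30.5]
gripper_width: 0.007
grasp_force: 18.5
```

The force has risen to 35 N with no further travel, so the cradle is on its stop. I back off and move above a point behind the pin's tail.

Call:
{"api": "servo_tool", "payload": {"moves": [[[0,0,0,-0.5,0,0,1],[0,0,0,-0.5,0,0,1],[0,0,0,0,0,-0.9,1],[0,0,0,0,0,-0.9,1],[0,0,0,0,0,-0.9,1],[0,0,0,0,0,-0.9,1],[0,0,0,0.39,0.92,0,1],[0,0,0,0.39,0.92,0,1],[0,0,0,0.39,0.92,0,1],[0,0,0,0.39,0.92,0,1],[0,0,0,0.39,0.92,0,1],[0,0,0,0.39,0.92,0,1],[0,0,0,0.39,0.92,0,1],[0,0,0,0.39,0.92,0,1],[0,0,0,0,0,0,1]]]}}

```text
time_s: 6.2
tcp_pos: [0.5912, -0.2072, 0.1539]
eef_rot: [179.9, -0.2, 5.4]
contact_force: [-0.4, 0.2, -0.3]
gripper_width: 0.003
grasp_force: 0.0
```

Run:
```python
from h import *
t=grab("top");s=grab("side")
a=cv2.resize(t["frame"][115:240,270:405],None,fx=3,fy=3,interpolation=2);b=cv2.resize(s["frame"][150:275,230:365],None,fx=3,fy=3,interpolation=2)
cv2.imwrite("pics/c3.png",np.hstack([a,b])[:,:800,::-1])
```

```text
(no output)
```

View pics/c3.png

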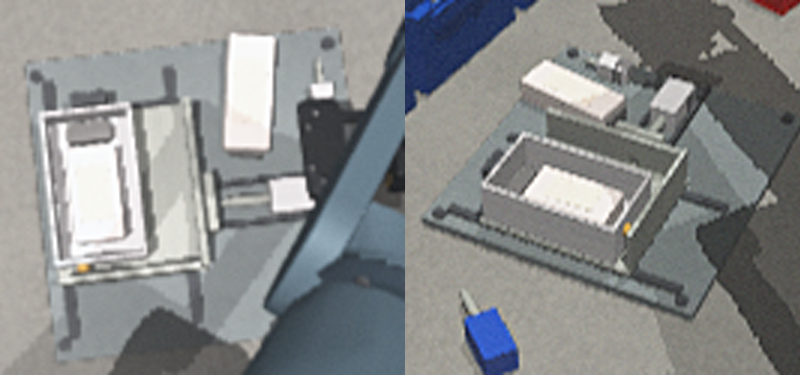

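The cradle stands at its stop, the pin is undisturbed with its head at (290,195) in the left half, and the closed fingers hang behind its tail. I lower them and push.

Call:
{"api": "servo_tool", "payload": {"moves": [[[0,0,0,-0.08,0,0.86,1],[0,0,0,0,0,0.86,1],[0,0,0,0,0,0.86,1],[0,0,0,0,0,0.86,1],[0,0,0,0,0,0.86,1],[0,0,0,0,-0.15,0,1],[0,0,0,0,-0.15,0,1],[0,0,0,0,-0.15,0,1],[0,0,0,0,-0.15,0,1],[0,0,0,0,-0.15,0,1],[0,0,0,0,-0.15,0,1],[0,0,0,0,-0.15,0,1]]]}}

```text
time_s: 7.5
tcp_pos: [0.5841, -0.1723, 0.0251]
eef_rot: [180.0, -0.0, 5.6]
contact_force: [0.4, -2.6, 2.1]
gripper_width: 0.006
grasp_force: 1.1
```

Call:
{"api": "servo_tool", "payload": {"moves": [[[0,0,0,0,-0.12,0,1],[0,0,0,0,-0.12,0,1],[0,0,0,0,-0.12,0,1]]]}}

```text
time_s: 7.8
tcp_pos: [0.5832, -0.162, 0.025]
eef_rot: [179.9, -0.1, 5.6]
contact_force: [-0.8, -3.6, 2.6]
gripper_width: 0.004
grasp_force: 1.7
```

Run:
```python
from h import *
t=grab("top");s=grab("side")
a=cv2.resize(t["frame"][150:210,320:400],None,fx=5,fy=5,interpolation=2);b=cv2.resize(s["frame"][160:220,285:365],None,fx=5,fy=5,interpolation=2)
cv2.imwrite("pics/c4.png",np.hstack([a,b])[:,:800,::-1])
```

```text
(no output)
```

View pics/c4.png

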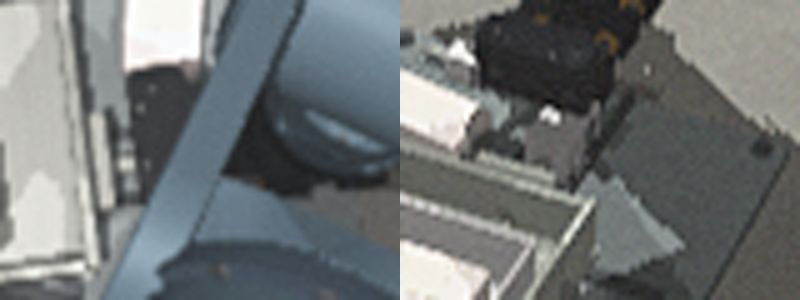

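The pin is moving under a steady 3 N and its rod is entering the ear (crop (120,165)). The view is mostly blocked, so I continue while watching the force.

Call:
{"api": "servo_tool", "payload": {"moves": [[[0,0,0,0,-0.1,0,1],[0,0,0,0,-0.1,0,1],[0,0,0,0,-0.1,0,1],[0,0,0,0,-0.1,0,1]]]}}

```text
time_s: 8.3
tcp_pos: [0.5817, -0.1496, 0.0246]
eef_rot: [180.0, -0.0, 5.6]
contact_force: [0.4, -2.2, 3.6]
gripper_width: 0.001
grasp_force: 1.7
```

Call:
{"api": "servo_tool", "payload": {"moves": [[[0,0,0,0,-0.1,0,1],[0,0,0,0,-0.1,0,1],[0,0,0,0,-0.1,0,1]]]}}

```text
time_s: 8.6
tcp_pos: [0.5808, -0.1406, 0.0246]
eef_rot: [180.0, -0.0, 5.6]
contact_force: [1.0, -3.7, 3.5]
gripper_width: 0.007
grasp_force: 1.9
```

Call:
{"api": "servo_tool", "payload": {"moves": [[[0,0,0,0,-0.08,0,1],[0,0,0,0,-0.08,0,1],[0,0,0,0,-0.08,0,1]]]}}

```text
time_s: 8.9
tcp_pos: [0.5801, -0.1335, 0.0246]
eef_rot: [180.0, -0.0, 5.6]
contact_force: [0.0, -4.3, 3.5]
gripper_width: 0.005
grasp_force: 2.0
```

Call:
{"api": "servo_tool", "payload": {"moves": [[[0,0,0,0,-0.08,0,1],[0,0,0,0,-0.08,0,1]]]}}

```text
time_s: 9.1
tcp_pos: [0.5795, -0.1286, 0.0245]
eef_rot: [-180.0, 0.0, 5.6]
contact_force: [0.3, -4.0, 3.6]
gripper_width: 0.004
grasp_force: 1.9
```

Call:
{"api": "servo_tool", "payload": {"moves": [[[0,0,0,0,-0.06,0,1],[0,0,0,0,-0.06,0,1]]]}}

```text
time_s: 9.3
tcp_pos: [0.5791, -0.125, 0.0244]
eef_rot: [-180.0, 0.0, 5.6]
contact_force: [0.5, -2.4, 3.6]
gripper_width: 0.008
grasp_force: 1.8
```

Call:
{"api": "servo_tool", "payload": {"moves": [[[0,0,0,0,-0.06,0,1],[0,0,0,0,-0.06,0,1]]]}}

```text
time_s: 9.5
tcp_pos: [0.5793, -0.1238, 0.0248]
eef_rot: [179.8, -0.1, 5.6]
contact_force: [0.0, -17.4, 0.0]
gripper_width: 0.003
grasp_force: 8.6
```

The force stepped to 17 N at about the expected place for the head on the ear. I back off, lift, and check.

Call:
{"api": "servo_tool", "payload": {"moves": [[[0,0,0,0,0.3,0,1],[0,0,0,0,0.9,0,1],[0,0,0,0,0.9,0,1],[0,0,0,0,0,-0.9,1],[0,0,0,0,0,-0.9,1],[0,0,0,0,0,-0.9,1],[0,0,0,0,0,-0.9,1],[0,0,0,0,0,-0.9,1],[0,0,0,0,0,-0.9,1],[0,0,0,-0.6,0.9,0,1],[0,0,0,-0.6,0.9,0,1],[0,0,0,-0.6,0.9,0,1],[0,0,0,-0.6,0.9,0,1],[0,0,0,-0.6,0.9,0,1],[0,0,0,-0.6,0.9,0,1],[0,0,0,0,0,0,1],[0,0,0,0,0,0,1]]]}}

```text
time_s: 11.2
tcp_pos: [0.4926, -0.3555, 0.1854]
eef_rot: [-179.8, 0.0, 5.5]
contact_force: [0.3, 0.2, 0.4]
gripper_width: 0.001
grasp_force: 0.0
```

Run:
```python
from h import *
t=grab("top");s=grab("side")
crop(t,270,115,405,240,5.9,"pics/top5.png"); crop(s,230,155,370,265,5.4,"pics/side5.png")
o=manip.get_obs();print(o["tcp_pos"],o["contact_force"])
```

```text
[ 0.49343768 -0.35464415  0.18580241] [-0.48034171  0.17053695 -0.82102844]
```

View pics/top5.png

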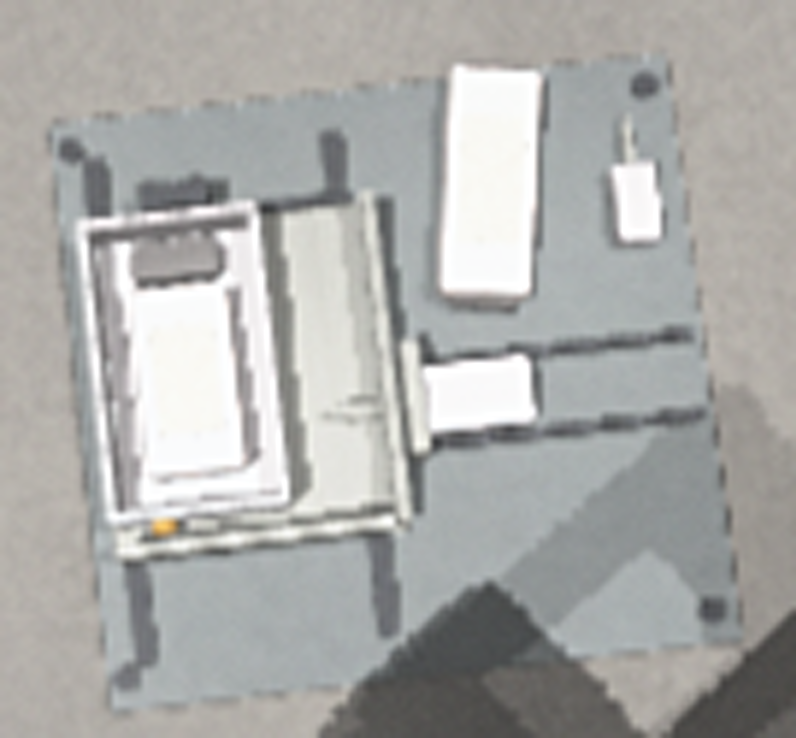

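View pics/side5.png

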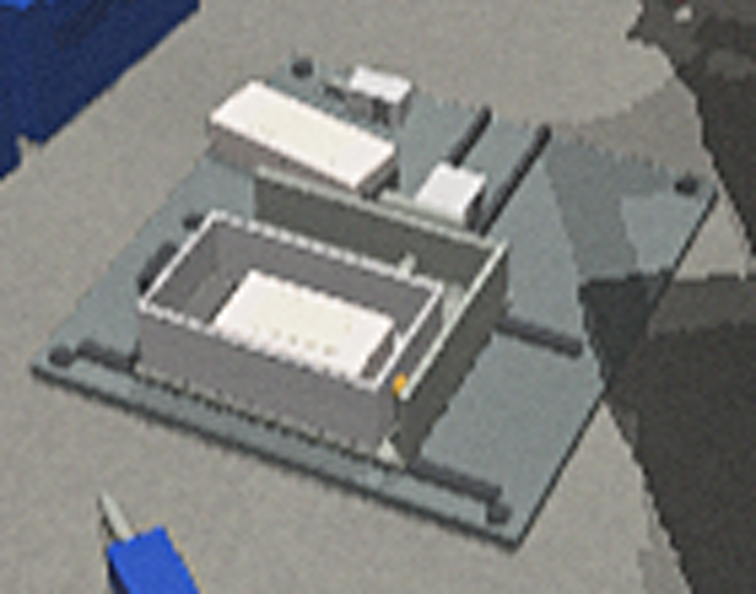

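The head now sits flush on the ear (top crop, seam at x≈425). The rod shows inside the flange at (350,408), the cradle is against its stop, and the bystanders have not moved.

```bash
python3 -c "
from workcell import manip; print(manip.sign_off())"
```

```text
the job is handed in; nothing more can be done
None
```

The cradle is back against its stop and the pin is pushed through both holes with its head on the ear; I handed the job in at about 11 s, and the interface returned no verdict.

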